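# Load the felt drum on the polishing spindle and run it in under the hood

### The job

Draw the polishing unit's spindle carriage fully out from under its dust hood by the red paddle, then put the white felt drum (blue hub, neck up) over the upright spindle, lowering it until it sits flat on its seat rather than letting it drop. Let go of it and push the carriage all the way back in, so the drum ends up under the hood. Do not knock over or shift the other things on the bench.

Things in the scene. Friction and masses are not known exactly. Their poses are not given: they have to be found in the camera images.
- unit: Polishing unit fixed to the bench: grey base 120 x 290 mm with rails along its own y axis (y = -60 to 230 mm); at its -y end a clear dust hood with tan frame over x = -62..62, y = -61..61 mm, top 126 mm above the bench, its +y side open. Origin on the bench under the hood's centre. The carriage slides out along the unit's +y.
- carriage (a joint): Slide of the spindle carriage along the unit's +y, in m: 0 = fully in (spindle under the hood's centre), 0.15 = fully out, for loading. About 3 N of friction; stays where left. Starts between 0 and 0.05, too far in to load. Aluminium plate 85 mm wide, from 45 mm behind to 135 mm in front (+y) of the spindle, its top 28 mm above the bench.
- spindle_seat (a point): Centre of the round steel seat (radius 34 mm) on the carriage at the foot of the upright steel spindle, 30 mm above the bench; axes parallel to the unit's. The spindle is 11 mm in diameter and rises 52 mm above this point, the last 10 mm tapering to 4 mm. The drum's underside belongs here.
- paddle_top (a point): Middle of the top edge of the carriage's red upright paddle, 120 mm from the spindle along the unit's +y, 105 mm above the bench; axes parallel to the unit's. Paddle 56 mm wide (unit x), 10 mm thick (unit y), 28 to 105 mm above the bench. Carriage fully in: its inner face is 54 mm from the hood. On the hood side a low foot reaches 24 mm from its middle, 40 mm above the bench.
- white_drum: The drum to load: a spool 68 mm high with a 14 mm bore right through; cream-white felt (diameter 52 mm) between two blue flanges (diameter 60 mm, at heights 0-5 and 39-44 mm), above them a blue neck, diameter 32 mm, heights 44-68 mm, to grip it by. 0.11 to 0.23 kg. Origin at the centre of its underside, z up through the neck. Stands on the pad.
- pad: Red leather bench pad, 220 x 320 x 3 mm, fixed; origin at the centre of its underside. The six loose things stand on its top (3 mm above the bench) in two columns 106 mm apart (pad x) of three 102 mm apart (pad y), each up to 9 mm off; which stands where varies.
- grey_drum: Another drum of the same shape and size with dark grey felt and orange hub; not wanted. Origin at the centre of its underside, z up.
- jar: White jar, 60 mm diameter, 80 mm high. Origin at the centre of its underside, z up.
- vial: Green glass bottle, 46 mm diameter, 95 mm high. Origin at the centre of its underside, z up.
- tin: Flat aluminium tin, 65 mm diameter, 40 mm high. Origin at the centre of its underside, z up.
- crucible: White ceramic cup, at most 56 mm diameter, 55 mm high. Origin at the centre of its underside, z up.
- brush: Bench brush lying flat near the robot, on its right; at most 40 mm high.
- compound_bar: Brown bar of polishing compound, 35 x 100 x 30 mm, lying beyond the pad. Origin at the centre of its underside, z up.

How it is judged:
By the outcome, as a careful person would: the job done as asked, in the order asked, and still so for the second after the job is handed in, with the robot touching nothing.
It also fails if it takes over 72 s, if anything falls off the work surface, if the arm or the gripper's body presses on something with over 40 N, if the wrist force passes 120 N, or if a joint passes its speed limit or range.

### The arm

A 6-joint arm with a two-finger parallel gripper is mounted at the origin on the work surface. World frame = base frame: x ahead of the robot, y to its left, z up, the work surface at z = 0. Lengths are in m, angles in rad, forces in N, time in s.
With the tool pointing down it reaches from about 0.35 to 0.8 m from the base axis. Payload 7.3 kg.
Tool frame: the origin (TCP) lies between the finger pads; the fingertips stand 25 mm ahead of it and the grasp point (between the pads) lies 6 mm ahead of it (r.tip_extent is the distance from the TCP to the fingertips, in m); z points along the fingers, y is the line along which they close (so a half turn about z gives the same grasp; the last joint's range is limited). The gripper opens to 85 mm and grips with 20 to 120 N. Pads are 22 mm wide; open, the fingers measure 114 mm over their backs; the gripper's body (76 mm by 85 mm) begins 54 mm behind the grasp point. The pads swing forward as they close: fully open they stand 13 mm farther back than shut.
Start: joints at [-1.302, 0.342, 1.524, -0, 1.275, -0.146], TCP at [0.212, -0.48, 0.256] pointing down, gripper open.
Joint ranges: [-2.53, 2.53], [-0.77, 2.02], [0.04, 2.7], [-1, 4.14], [0.28, 2.66], [-3.11, 3.11]. Speed limits (rad/s): [2.57, 2.57, 3.14, 3.14, 3.14, 3.14].

### API

Orientations are given as a unit quaternion [x, y, z, w].
In Python, from workcell import r, command_gripper, optics gives the robot as it stands. The module is installed in compiled form; this text tells all that it offers. Calls block until the motion is done:
- r.reach(position, orientation): joint-space move of the TCP to a pose.
- r.move_straight(position, orientation=None, speed=0.15, max_force=None): straight line of the TCP; orientation=None keeps the orientation; speed is the mean speed in m/s. With max_force (N) it stops when the force on the tool has changed by that much, and returns True; else False.
- r.movej(angles): joint-space move.
- command_gripper(opening, force=None): finger opening in m; force is the grip in N (None keeps the last); returns when the fingers have stopped.
- r.hold(seconds).
- r.solve_ik(position, orientation): joint angles nearest the present ones, or None.
- r.read_state(): the state.
- optics.get_image(name): name is "scene" or "top" or "wrist"; returns (picture, depth): 420x560x3 uint8, red, green, blue; 420x560 float32, m along the optical axis (not along the pixel's ray), 0 where there is no reading.
- optics.camera_model(name): a dict with "K" (3x3 intrinsics, pixels), "R" (3x3) and "t" (3): a world point X has camera coordinates R X + t; the wrist camera has in their place "tool_from_camera" (4x4, takes a point from camera to tool coordinates, whose origin is the TCP and whose axes are the flange's). Camera axes: x right, y down, z forward; pixel columns grow to the right and rows downward; lengths in m; the calibration is good to about 2 mm. A picture is of the moment at which its call begins: read the wrist's pose just before it. camera_model takes no time and is no camera call.
A pose or a line that the arm cannot do raises r.PlanningError and nothing moves.
- r.finish_job(): hands the job in; it is judged then, once.
The state is a dict: "time_s": time; "joint_positions": joint angles; "dq": joint speeds; "tau": joint torques, N m; "eef_pos": TCP position; "eef_rot": TCP orientation; "contact_force": force on the tool from outside, world axes, zero at the start; "torque": the same for the moment, N m; "grip_width": finger opening in m; "grip_force": force on a finger pad.
Only numpy, scipy, OpenCV 4.12 (cv2) and the standard library are available. Lean on these libraries where they do the work, as an engineer would, in place of code of your own. Each camera call takes 0.05 s, during which the arm holds its last target. There are 200 camera calls.

## Working session

There is one attempt and no reset: what is moved stays moved. The work goes in short steps, each a Python script; the robot and the scene stay as the last script left them, time stands still between calls to the robot, and variables do not carry over. Pictures are saved under pics/ and viewed, at most 10 in all, crops included, and the job is handed in when it is done.

```bash
mkdir -p pics
cat > h.py <<'E'
import numpy as np, cv2
from workcell import r, command_gripper, optics
from scipy.spatial.transform import Rotation as Rt
def snap(n,f):
    s=r.read_state(); im,d=optics.get_image(n); cv2.imwrite(f'pics/{f}.png',im[:,:,::-1]); np.savez(f'pics/{f}.npz',im=im,d=d,p=s['eef_pos'],q=s['eef_rot']); return im,d
def world(n,d,p=None,q=None):
    c=optics.camera_model(n);K=c['K'];h,w=d.shape
    u,v=np.meshgrid(np.arange(w),np.arange(h))
    P=np.stack([(u-K[0][2])/K[0][0]*d,(v-K[1][2])/K[1][1]*d,d],-1)
    if n=='wrist':
        T=np.array(c['tool_from_camera']);P=P@T[:3,:3].T+T[:3,3];return P@Rt.from_quat(q).as_matrix().T+p
    return (P-np.array(c['t']))@np.array(c['R'])
def quat(a): # tool down, closing axis (tool y) at world angle a
    y=np.array([np.cos(a),np.sin(a),0]);z=np.array([0,0,-1.]);x=np.cross(y,z)
    return Rt.from_matrix(np.stack([x,y,z],1)).as_quat()
E
python3 - <<'E'
from h import *
snap('scene','s0');im,d=snap('top','t0')
print(r.read_state());print(optics.camera_model('top'))
E
```

```text
{'time_s': 0.1, 'joint_positions': array([-1.30199579e+00,  3.42627964e-01,  1.52494731e+00,  8.50008142e-06,
        1.27542078e+00, -1.46007509e-01]), 'dq': array([-0.00217616, -0.00093227, -0.00274288,  0.00011853, -0.00271304,
        0.00016953]), 'tau': array([ 2.56646606e-03, -4.34447193e+01, -2.46490359e+01, -1.46156708e-04,
        4.72803775e-03,  6.45827959e-05]), 'eef_pos': array([ 0.21150995, -0.4801363 ,  0.25569945]), 'eef_rot': array([ 9.78568790e-01,  2.05918991e-01, -3.89975797e-05, -7.00629939e-04]), 'contact_force': array([-0.37606443, -0.05421012, -0.32862341]), 'torque': array([0.00128212, 0.00152127, 0.03443713]), 'grip_force': 0.0, 'grip_width': 0.08573480115722855}
{'K': array([[545.54453491,   0.        , 283.87960406],
       [  0.        , 545.54453491, 211.6499926 ],
       [  0.        ,   0.        ,   1.        ]]), 'R': array([[-0.00231087, -0.9996545 ,  0.02618272],
       [-0.98387516, -0.00240975, -0.17884032],
       [ 0.17884162, -0.0261738 , -0.98352967]]), 't': array([0.00926175, 0.54206132, 1.18997177])}
```

View pics/t0.png

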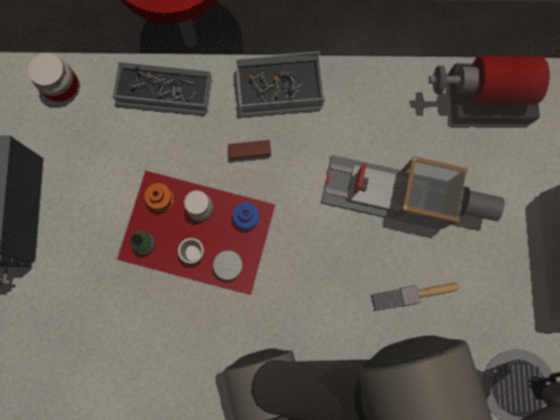

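View pics/s0.png

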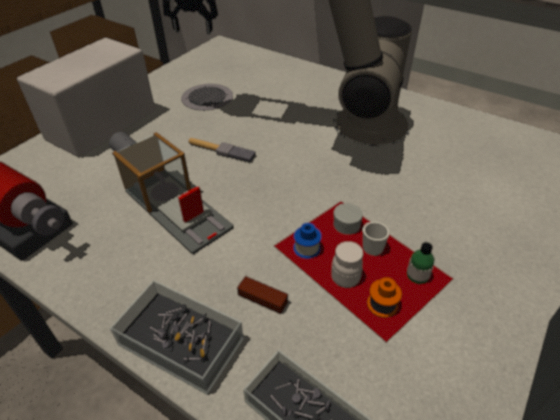

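The top view shows the white drum (blue hub) at about (246,215), the paddle at (364,178), and the hood at (433,188). The unit's +y points to image left. Next I'll measure these.

Run:
```python
from h import *
z=np.load('pics/t0.npz');im,d=z['im'],z['d'];W=world('top',d);h=cv2.cvtColor(im,cv2.COLOR_RGB2HSV)
def box(u0,v0,u1,v1):
    m=np.zeros(d.shape,bool);m[v0:v1,u0:u1]=1;return m&(d>0)
blue=(h[...,0]>105)&(h[...,0]<130)&(h[...,1]>120)&box(225,195,270,240)
P=W[blue];print('blue',len(P),np.percentile(P[:,2],[5,50,95]))
N=P[P[:,2]>.064];print('neck',len(N),N.mean(0),(N.min(0)+N.max(0))/2,np.ptp(N,0))
F=P[(P[:,2]>.04)&(P[:,2]<.052)];print('flange',len(F),cv2.minEnclosingCircle(F[:,:2].astype(np.float32)))
red=((h[...,0]<8)|(h[...,0]>172))&(h[...,1]>140)&box(345,155,385,200)
P=W[red&(W[...,2]>.095)];print('paddle top',len(P),P.mean(0),P.min(0),P.max(0))
tan=box(395,145,475,230)&(W[...,2]>.118)&(W[...,2]<.135)
P=W[tan];print('hood',len(P),P.mean(0));rc=cv2.minAreaRect(P[:,:2].astype(np.float32));print(rc)
b=box(315,150,475,235)&(W[...,2]>.006)&(W[...,2]<.035);P=W[b];rc=cv2.minAreaRect(P[:,:2].astype(np.float32));print('base',len(P),rc,cv2.boxPoints(rc))
print('bench z',np.median(W[box(280,250,340,320)][:,2]))
S=W[box(370,168,405,195)];
c=im[130:250,310:520];a=cv2.resize(c,None,fx=3.8,fy=3.8,interpolation=2);cv2.imwrite('pics/c1.png',a[:,:,::-1])
```

```text
blue 411 [0.04340626 0.04913856 0.07329381]
neck 123 [0.53600444 0.09706599 0.07133503] [0.53601409 0.09749417 0.07158008] [0.02986254 0.02910074 0.01253818]
flange 263 ((0.5347004532814026, 0.09657541662454605), 0.028478771448135376)
paddle top 86 [ 0.61270926 -0.15937396  0.10514086] [ 0.58902043 -0.1686139   0.09881611] [ 0.63921255 -0.15153736  0.10962227]
hood 3123 [ 0.57958091 -0.31432459  0.1248231 ]
((0.5801001191139221, -0.3150055408477783), (0.12373265624046326, 0.1245914027094841), 77.07373046875)
base 3859 ((0.5978676676750183, -0.2552075982093811), (0.20163008570671082, 0.37894946336746216), 0.11748714745044708) [[ 0.49666435 -0.06593999]
 [ 0.49744135 -0.44488868]
 [ 0.699071   -0.4444752 ]
 [ 0.698294   -0.06552652]]
bench z 0.0005668904006087617
```

View pics/c1.png

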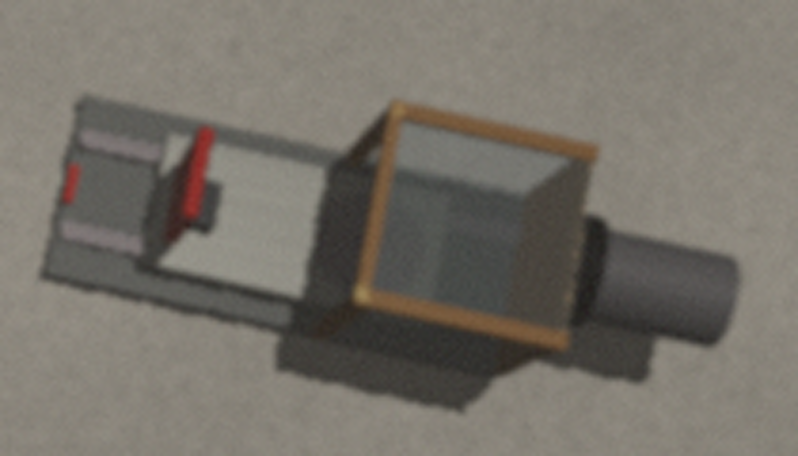

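```bash
cat >> h.py <<'E'
th=np.deg2rad(12.8)
uy=np.array([np.sin(th),np.cos(th),0]);ux=np.array([np.cos(th),-np.sin(th),0])
H=np.array([.580,-.315,0])
ay=np.arctan2(uy[1],uy[0]);ax=np.arctan2(ux[1],ux[0])
def best(p,a):
    c=[(quat(a+k),r.solve_ik(p,quat(a+k))) for k in (0,np.pi)]
    c=[(np.abs(j-r.read_state()['joint_positions']).max(),i) for i,(q,j) in enumerate(c) if j is not None]
    print(c);return quat(a+[0,np.pi][min(c)[1]])
def st(m=''):
    s=r.read_state();print(m,round(s['time_s'],2),s['eef_pos'].round(4),'F',s['contact_force'].round(1),'w',round(s['grip_width'],4),round(s['grip_force'],1));return s
E
python3 - <<'E'
from h import *
print(r.tip_extent)
p=H+.1585*uy;p[2]=.22
q=best(p,ay)
r.reach(p,q);st()
command_gripper(.06,30)
p[2]=.096
print(r.move_straight(p,speed=.1,max_force=15));st()
command_gripper(0.0,30);s=st('gripped')
print('along',(s['eef_pos']-H)@uy,(s['eef_pos']-H)@ux)
p=s['eef_pos']+uy*(.15-.039+.012)
print(r.move_straight(p,speed=.08,max_force=14));s=st('out')
print('along',(s['eef_pos']-H)@uy,(s['eef_pos']-H)@ux)
E
```

```text
0.025
[(np.float64(1.5770041011980926), 0), (np.float64(1.5645885523917007), 1)]
 1.98 [ 0.6148 -0.1614  0.2201] F [1.1 0.3 0.4] w 0.0853 0.0
False
 3.74 [ 0.6155 -0.1606  0.0967] F [-0.4  0.5  0.2] w 0.06 0.0
gripped 4.24 [ 0.6152 -0.1604  0.0962] F [-0.6  0.4  1.7] w 0.0094 32.3
along 0.1585626970539102 4.1730759252897073e-05
True
out 5.51 [ 0.6398 -0.0515  0.0963] F [-1.1 -2.8  3.6] w 0.0096 33.8
along 0.2701808987162735 -9.258084943458551e-06
```

Run:
```python
from h import *
command_gripper(.05,30)
p=st()['eef_pos'].copy();p[2]=.23;r.move_straight(p,speed=.2)
print(np.array(optics.camera_model('wrist')['tool_from_camera']).round(3),np.array(optics.camera_model('wrist')['K']).round(0))
p=H+.15*uy;p[2]=.28
r.move_straight(p,speed=.2);r.hold(.2)
im,d=snap('wrist','w1');st()
snap('top','t1')
```

```text
5.97 [ 0.6394 -0.0524  0.0961] F [-0.7  0.4 -0.9] w 0.0498 0.0
[[-0.    -0.95  -0.311  0.081]
 [ 1.    -0.    -0.     0.001]
 [ 0.    -0.311  0.95  -0.117]
 [ 0.     0.     0.     1.   ]] [[308.   0. 277.]
 [  0. 308. 207.]
 [  0.   0.   1.]]
 7.84 [ 0.6134 -0.1676  0.2795] F [ 0.  -0.5 -0.8] w 0.05 0.0
```

View pics/w1.png

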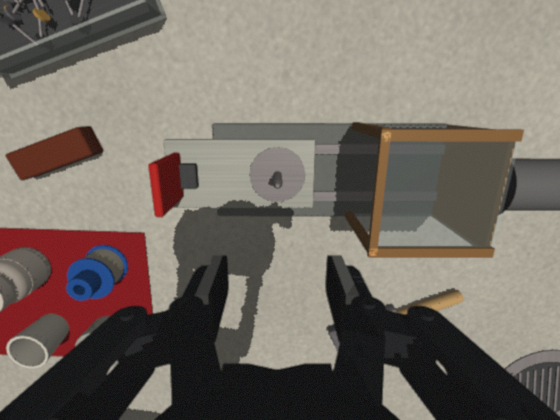

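The wrist view shows the seat disc centred near (277,174), with the spindle tip near (279,183). I'll enlarge this area and overlay the predicted projections.

```bash
cat >> h.py <<'E'
def ray(n,u,v,zw,p=None,q=None):
    a=world(n,np.full((420,560),.0),p,q)[0,0]
    c=optics.camera_model(n);K=np.array(c['K']);k=np.linalg.inv(K)@[u,v,1]
    if n=='wrist': T=np.array(c['tool_from_camera']);D=Rt.from_quat(q).as_matrix()@T[:3,:3]@k
    else: D=np.array(c['R']).T@k
    return a+D*(zw-a[2])/D[2]
E
python3 - <<'E'
from h import *
z=np.load('pics/w1.npz');im,d,p,q=z['im'],z['d'],z['p'],z['q']
W=world('wrist',d,p,q)
g=(W[...,2]>.055)&(W[...,2]<.095);m=np.zeros_like(g);m[150:210,255:305]=1
P=W[g&m];print('spindle pts',len(P),P.mean(0) if len(P) else 0)
for x in P[np.argsort(-P[:,2])][:8]: print(x.round(4))
print('exp',H+.15*uy)
for u,v,zz in [(277,174,.03),(279,183,.082)]: print(ray('wrist',u,v,zz,p,q))
g=(W[...,2]>.02)&(W[...,2]<.04)
c=im[130:225,225:325];cv2.imwrite('pics/c2.png',cv2.resize(c,None,fx=6,fy=6,interpolation=2)[:,:,::-1])
z=np.load('pics/t1.npz');W=world('top',z['d']);D=np.linalg.norm((W-(H+.15*uy))[...,:2],axis=-1)
P=W[(D<.03)&(W[...,2]>.055)&(W[...,2]<.1)&(z['d']>0)];print('top',len(P),P)
h=cv2.cvtColor(z['im'],cv2.COLOR_RGB2HSV);E=np.linalg.norm(W[...,:2]-[.536,.097],axis=-1);print((E<.03).sum())
E
```

```text
spindle pts 105 [ 0.61606372 -0.16978308  0.0732644 ]
[ 0.6161 -0.1698  0.0832]
[ 0.6131 -0.168   0.0827]
[ 0.6136 -0.1703  0.0826]
[ 0.6156 -0.1708  0.082 ]
[ 0.6124 -0.1701  0.082 ]
[ 0.6137 -0.1693  0.082 ]
[ 0.6144 -0.1705  0.0816]
[ 0.6149 -0.1684  0.0815]
exp [ 0.61323227 -0.1687276   0.        ]
[ 0.6153668  -0.16984306  0.03      ]
[ 0.61641006 -0.17201831  0.082     ]
top 0 []
601
```

View pics/c2.png

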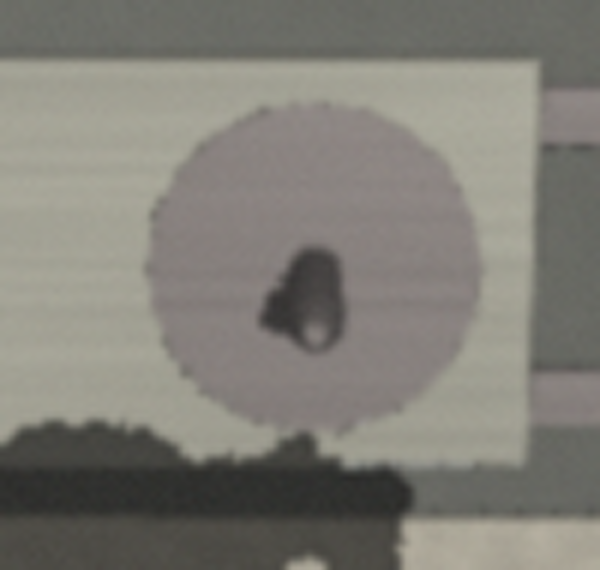

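Run:
```python
from h import *
s=r.read_state();j=s['joint_positions'].copy();j[5]+=np.pi if j[5]<0 else -np.pi
r.movej(j);r.hold(.2)
im,d=snap('wrist','w2');s=st();z=np.load('pics/w2.npz');p,q=z['p'],z['q']
z1=np.load('pics/w1.npz');
print('w1',ray('wrist',277.1,174.1,.03,z1['p'],z1['q']),ray('wrist',277.3,185.1,.082,z1['p'],z1['q']))
W=world('wrist',d,p,q);D=np.linalg.norm((W-(H+.15*uy))[...,:2],axis=-1)
m=(D<.02)&(W[...,2]>.05)&(W[...,2]<.09);P=W[m];print(len(P))
for x in P[np.argsort(-P[:,2])][:8]: print(x.round(4))
v,u=np.nonzero(m);u0,v0=int(u.mean())-50,int(v.mean())-48;print(u0,v0)
cv2.imwrite('pics/c3.png',cv2.resize(im[v0:v0+95,u0:u0+100],None,fx=6,fy=6,interpolation=2)[:,:,::-1])
```

```text
10.79 [ 0.6134 -0.1678  0.2797] F [-0.1 -0.5  0.2] w 0.0499 0.0
w1 [ 0.61430127 -0.16822129  0.03      ] [ 0.61367053 -0.16805065  0.082     ]
115
[ 0.6144 -0.168   0.0826]
[ 0.6142 -0.169   0.0826]
[ 0.6153 -0.1693  0.0826]
[ 0.6121 -0.1686  0.0823]
[ 0.6119 -0.1696  0.0823]
[ 0.6132 -0.1688  0.0822]
[ 0.6141 -0.1701  0.0819]
[ 0.6129 -0.1709  0.0818]
226 134
```

View pics/c3.png

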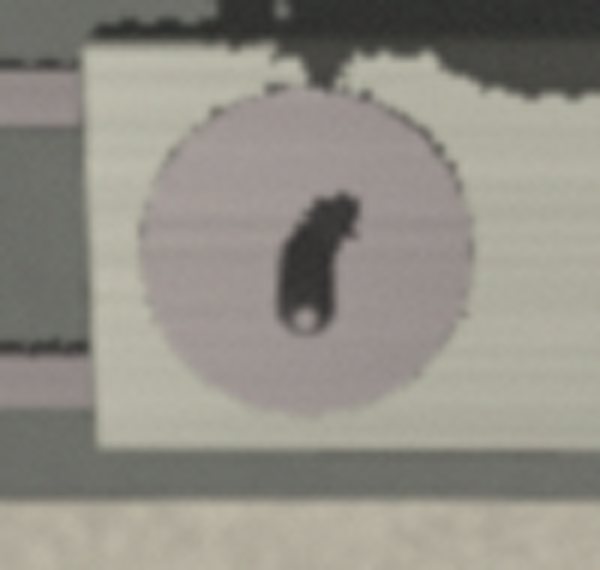

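Run:
```python
from h import *
z=np.load('pics/w2.npz');p,q=z['p'],z['q']
print('w2',ray('wrist',276.6,175.3,.03,p,q),ray('wrist',276.6,186.8,.082,p,q))
z=np.load('pics/w1.npz');p,q=z['p'],z['q']
print('w1',ray('wrist',276.7,173.7,.03,p,q),ray('wrist',276.9,184.7,.082,p,q))
p=np.array([.5358,.0968,.16]);q=best(p,ay)
r.reach(p,q);p[2]=.074
print(r.move_straight(p,speed=.12,max_force=8));st()
command_gripper(0,20);s=st('g1')
g1=s['eef_pos'];command_gripper(.05,30)
c=p+uy*((g1-p)@uy);c[2]=.11
r.move_straight(c,speed=.15)
q=best(c,ax);r.reach(c,q);c[2]=.074
print(r.move_straight(c,speed=.12,max_force=8));st()
command_gripper(0,45);s=st('g2');print((s['eef_pos']-c)@ux,(s['eef_pos']-c)@uy)
```

```text
w2 [ 0.61287769 -0.16931558  0.03      ] [ 0.61403418 -0.16941871  0.082     ]
w1 [ 0.61488786 -0.16785663  0.03      ] [ 0.61418456 -0.16773511  0.082     ]
[(np.float64(0.46129706056075115), 0), (np.float64(3.5676694999535616), 1)]
False
 12.81 [0.5364 0.0966 0.0746] F [ 0.6 -0.1  0.9] w 0.0498 0.0
g1 13.1 [0.5364 0.0969 0.0749] F [-0.3  0.6  4.6] w 0.0312 20.2
[(np.float64(1.5708101292104613), 0), (np.float64(1.5707825243793319), 1)]
False
 15.67 [0.5358 0.097  0.0739] F [-0.5  0.5  0.3] w 0.0501 0.0
g2 15.97 [0.5365 0.097  0.0751] F [-0.6  0.2  5.8] w 0.0301 45.0
0.0006451107377100023 0.00017841239902983646
```

Run:
```python
from h import *
s=r.read_state();p=s['eef_pos'].copy();p[2]=.23
r.move_straight(p,speed=.15);st()
S=np.array([.6139,-.1686,.23]);q=quat(ax) if abs(np.dot(quat(ax),s['eef_rot']))>.9 else quat(ax+np.pi)
r.move_straight(S,q,speed=.2);S[2]=.160;r.move_straight(S,q,speed=.12);r.hold(.3);s=st('above')
snap('scene','s3');snap('wrist','w3')
e=s['eef_pos']-S;print(e)
for z in (.145,.130,.118,.107):
    S[2]=z;b=r.move_straight(S,q,speed=.04,max_force=6);st(str((z,b)))
    if b:break
im=cv2.imread('pics/s3.png')[90:270,90:290];cv2.imwrite('pics/c4.png',cv2.resize(im,None,fx=3,fy=3,interpolation=2))
```

```text
17.17 [0.536 0.097 0.229] F [-0.2  0.  -2.1] w 0.0305 44.6Traceback (most recent call last):
  File "<stdin>", line 5, in <module>
workcell.PlanningError: the arm cannot follow that straight line within its joint ranges
```

Run:
```python
from h import *
s=r.read_state();print(s['joint_positions'].round(2),s['eef_rot'],quat(ax),quat(ax+np.pi))
S=np.array([.6139,-.1686,.23])
for k in (0,np.pi): print(r.solve_ik(S,quat(ax+k)))
```

```text
[ 0.04  0.4   1.51 -0.    1.23 -2.88] [-6.23865036e-01  7.81531417e-01  6.01401179e-04 -8.36185088e-04] [0.78152047 0.6238796  0.         0.        ] [-0.6238796   0.78152047  0.          0.        ]
[-3.88325858e-01  5.68879016e-01  1.22930148e+00 -4.44089210e-16
  1.34341215e+00 -1.64923714e-01]
[-3.88325858e-01  5.68879016e-01  1.22930148e+00 -4.44089210e-16
  1.34341215e+00  2.97666894e+00]
```

Run:
```python
from h import *
S=np.array([.6139,-.1686,.23]);q=quat(ax)
r.reach(S,q);S[2]=.160;r.move_straight(S,q,speed=.12);r.hold(.3);s=st('above')
snap('scene','s3');snap('wrist','w3')
for z in (.145,.130,.118,.107):
    S[2]=z;b=r.move_straight(S,q,speed=.04,max_force=6);st(str((z,b)))
    if b:break
im=cv2.imread('pics/s3.png')[90:270,90:290];cv2.imwrite('pics/c4.png',cv2.resize(im,None,fx=3,fy=3,interpolation=2))
```

```text
above 20.51 [ 0.6141 -0.1687  0.1607] F [ 0.4 -0.2 -1. ] w 0.0302 44.6
(0.145, False) 21.13 [ 0.6138 -0.1686  0.1446] F [-0.6  0.3 -1.6] w 0.0302 44.6
(0.13, False) 21.66 [ 0.6138 -0.1686  0.1298] F [ 0.2 -0.2 -1.4] w 0.0307 44.6
(0.118, False) 22.11 [ 0.6138 -0.1686  0.1176] F [-0.1 -0.3 -2.2] w 0.0303 44.6
(0.107, False) 22.53 [ 0.6137 -0.1686  0.1066] F [-1.2  0.  -0.6] w 0.03 44.6
```

Run:
```python
from h import *
S=np.array([.6139,-.1686,.097]);q=quat(ax)
print(r.move_straight(S,q,speed=.015,max_force=5));r.hold(.2);st('seat')
snap('scene','s4')
im=cv2.imread('pics/s4.png')[90:270,90:290];cv2.imwrite('pics/c4.png',cv2.resize(im,None,fx=3,fy=3,interpolation=2))
```

```text
True
seat 23.18 [ 0.6141 -0.1687  0.1021] F [0.3 0.  5.4] w 0.0305 45.2
```

View pics/c4.png

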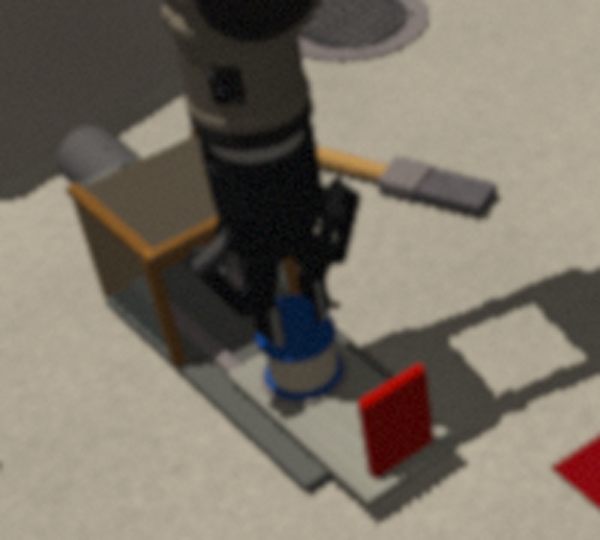

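The drum is on the spindle. The seat contact came at TCP z 0.102, exactly the expected height. Now I'll release it and push the carriage in.

Run:
```python
from h import *
command_gripper(.055,30);st('open')
q=quat(ax);p=np.array([.6139,-.1686,.19]);r.move_straight(p,q,speed=.12)
command_gripper(0,30)
p=H+.315*uy;p[2]=.19;r.move_straight(p,q,speed=.2)
p[2]=.085;print(r.move_straight(p,q,speed=.15,max_force=10));st('down')
p=H+.150*uy;p[2]=.085;print(r.move_straight(p,q,speed=.06,max_force=20));st()
p=H+.122*uy;p[2]=.085;print(r.move_straight(p,q,speed=.03,max_force=14));s=st('in');print((s['eef_pos']-H)@uy)
b=s['eef_pos']+.04*uy;r.move_straight(b,q,speed=.1);b[2]=.25;r.move_straight(b,q,speed=.2)
im,d=snap('top','t5');snap('scene','s5')
W=world('top',d);h=cv2.cvtColor(im,cv2.COLOR_RGB2HSV);R=((h[...,0]<8)|(h[...,0]>172))&(h[...,1]>140)&(W[...,2]>.095)&(W[...,2]<.12)&(W[...,1]<0)&(W[...,1]>-.3)
P=W[R];print(len(P),((P-H)@uy).mean())
a=cv2.imread('pics/s5.png');cv2.imwrite('pics/c5.png',np.hstack([cv2.resize(a[110:260,90:240],(600,600)),cv2.resize(cv2.imread('pics/t5.png')[110:310,100:300],(600,600))])[:, :] if 0 else np.hstack([cv2.resize(a[110:260,90:240],(400,400)),cv2.resize(cv2.imread('pics/t5.png')[110:310,110:310],(400,400))]))
```

```text
open 23.58 [ 0.6133 -0.1683  0.1007] F [ 0.3 -0.4  0.7] w 0.055 0.0
False
down 26.87 [ 0.6504 -0.0082  0.086 ] F [ 0.  -0.1  0.7] w -0.0001 0.0
False
 29.77 [ 0.6133 -0.1687  0.085 ] F [1.1 2.1 0.1] w 0.0 0.0
True
in 30.31 [ 0.6105 -0.1797  0.0846] F [0.9 0.9 0.9] w -0.0 0.0
0.13868068243182113
0 nan<stdin>:12: RuntimeWarning: Mean of empty slice.
  ret = ret.dtype.type(ret / rcount)
```

View pics/c5.png

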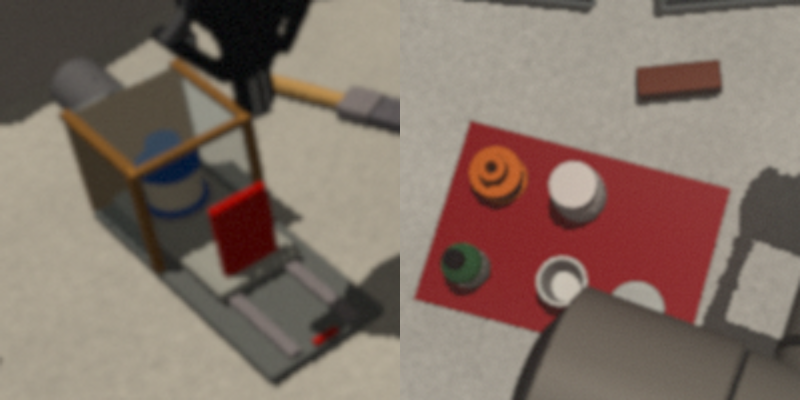

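The drum is under the hood and the other things look undisturbed. I'll push once more, a bit harder, to confirm the carriage is on its end stop.

Run:
```python
from h import *
q=quat(ax);b=H+.178*uy;b[2]=.25
r.move_straight(b,q,speed=.2);b[2]=.085;r.move_straight(b,q,speed=.15)
p=H+.11*uy;p[2]=.085
print(r.move_straight(p,q,speed=.025,max_force=22));s=st();print((s['eef_pos']-H)@uy)
b=s['eef_pos']+.04*uy;r.move_straight(b,q,speed=.1);b[2]=.25;r.move_straight(b,q,speed=.2)
p=np.array([.45,.0,.3]);r.reach(p,best(p,ax));r.hold(.2)
im,d=snap('top','t6');st()
W=world('top',d);h=cv2.cvtColor(im,cv2.COLOR_RGB2HSV);R=((h[...,0]<8)|(h[...,0]>172))&(h[...,1]>140)&(W[...,2]>.095)&(W[...,2]<.12)&(W[...,1]<-.1)&(W[...,1]>-.3)
P=W[R];print(len(P),((P-H)@uy).mean())
```

```text
True
 35.07 [ 0.6105 -0.1797  0.0847] F [ 0.1  2.  -0. ] w 0.0003 0.0
0.13871967387046452
[(np.float64(0.4324879199778586), 0), (np.float64(2.9682190139955438), 1)]
 37.74 [ 0.4506 -0.0006  0.2994] F [0.3 0.3 0.3] w -0.0002 0.0
95 0.12044200114019056
```

Both pushes stopped at the same point, so it is the end stop. The camera puts the paddle at 0.120 m, which means the carriage is fully in.

```bash
python3 -c "
from h import *
print(r.finish_job())"
```

```text
the job is handed in; nothing more can be done
None
```

The white drum is seated on the spindle under the hood, the carriage is pushed in to its stop, the other bench items looked undisturbed in the last pictures, and the job was handed in at about 38 s.

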